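Empty the catch tray and hold the cover plate flush on a tilted chair mechanism

ROBOT

A 6-joint arm with a two-finger parallel gripper is mounted at the origin on the work surface. World frame = base frame: x ahead of the robot, y to its left, z up, the work surface at z = 0. Lengths are in m, angles in degrees, forces in N, time in s.
With the tool pointing down it reaches from about 0.4 to 0.825 m from the base axis. Payload 7 kg.
Tool frame: the origin (TCP) lies on the centre line of the jaws, within the pads' length; the fingertips stand 19 mm ahead of it and the grasp point (between the pads) is the TCP (r.tip_extent is the distance from the TCP to the fingertips, in m); z points along the fingers, y is the line along which they close (so a half turn about z gives the same grasp; the last joint's range is limited). The gripper opens to 88 mm and grips with 3 to 60 N. Pads are 19 mm wide; open, the fingers measure 130 mm over their backs; the gripper's body (78 mm by 193 mm) begins 47 mm behind the grasp point.
Start: joints at [-49.269, 20.546, 0.682, 0, -70.136, -16.507], TCP at [0.277, -0.616, 0.246] pointing down, gripper open.
Joint ranges: [-176.03, 176.03], [-82.01, 121.73], [-58.28, 71.71], [-173.87, 95.51], [-174.79, -0.11], [-173.66, 173.66]. Speed limits (degrees/s): [136.94, 136.94, 172.46, 180, 180, 180].

INTERFACE

Orientations are given as [roll, pitch, yaw] about the fixed x, y, z axes, in that order (R = Rz(yaw) Ry(pitch) Rx(roll)).
In Python, from plant import r gives the robot as it stands. The module is installed in compiled form; this text tells all that it offers.
- The arm moves only by the tool jog_arm, never from a script. Its argument "deltas" is a list that holds one entry, the list of rows, each a list of 5 numbers: the opening, from -1 (shut) to 1 (fully open), then the shift along the world's x, y, z in cm, then the turn about the world's z in rad. In form: [[[claw, dx, dy, dz, turn], ...]]. A call has 1 to 8 rows; each row shifts and turns the commanded pose from where the row before left it; what a row does not reach is not made up. A row lasts 1/8 s, in which the tool goes at most 62.5 mm and 10.7 degrees, less where a joint would pass 70% of its speed; a pose out of reach is approached as far as the arm can. A call with a gripper value outside its range is refused whole. The fingers move at their own pace and stop on an object; "force" is the grip in N (left out, the last holds). Time passes only in rows, so rows that do not move let the fingers close. It gives the time, the measured TCP pose, the force, the opening and the grip force at its end, in the units of the state.
- r.get_state(): the state, without advancing time (a new reading comes with each control period).
- r.capture(name): name is "scene" or "top" or "wrist"; returns the picture (420x560x3 uint8, blue, green, red); there is no depth.
- r.camera_info(name): a dict with "fx", "fy", "cx", "cy" (pixels), "k1" (the pictures are not rectified: a ray, as slopes to the right and down, at radius r is drawn at 1 + k1 r^2 times it, then the intrinsics apply), "view" (4x4, takes a point from world to camera coordinates). Camera axes: x right, y up, looking along -z (the intrinsics and any distortion apply to the point x, -y, -z); pixel columns grow to the right and rows downward; lengths in m; the calibration is good to about 2 mm. A picture is of the moment at which its call begins: read the wrist's pose just before it. camera_info takes no time and is no camera call; for the wrist camera it gives the pose at the moment of the call.
- r.close_job(): hands the job in; it is judged then, once.
The state is a dict: "time_s": time; "joints": joint angles; "qd": joint speeds; "joint_torque": joint torques, N m; "tcp_pos": TCP position; "eef_rot": TCP orientation; "contact_force": force on the tool from outside, world axes, zero at the start; "moment": the same for the moment, N m; "gripper_width": finger opening in m; "gripper_force": force on a finger pad.
Only numpy, scipy, OpenCV 4.12 (cv2) and the standard library are available. Lean on these libraries where they do the work, as an engineer would, in place of code of your own. Each camera call takes 0.05 s, during which the arm holds its last target. There are 200 camera calls.

TASK

Clear the two finished castings out of the outfeed catch tray: first put the round hub into the tote and let go of it, then take the ribbed cover plate by its rib and offer it up to the sloped head plate of the chair mechanism, underside flat against the slope, centred, with its long side running up the slope. Feel for the slope so that the plate lies flush all over, press it on lightly (about 5 to 20 N) and finish like that, still gripping the plate and pushing it against the face; do not let go. Leave everything else on the bench where it is.

Things in the scene. Friction and masses are not known exactly. Their poses are not given: they have to be found in the camera images.
- tray: Open steel catch tray, fixed, 200 (x) x 280 (y) x 30 mm high, walls and floor 4 mm, on the left or right of the bench; the two castings lie in it side by side along its y. Origin: centre of its underside, z up, +x towards its rising steel chute (130 mm wide, from 110 mm off the origin) and a grey feeder unit 150 mm high.
- tote: Blue open plastic tote, fixed and empty, 200 (x) x 280 (y) x 80 mm high, walls and floor 4 mm. Origin: centre of its underside, z up. It stands on the other side of the bench from the tray.
- hub: Round aluminium hub casting, about 0.2 kg: flange 64 mm across and 12 mm high, tapering to a boss 34 mm across from 15 mm up to its flat top at 45 mm. Origin: centre of the flange's underside, z up along the boss. Starts upright in the tray; gripped by the boss.
- plate: Aluminium cover plate, about 0.16 kg: a flat rectangle 80 (x) x 60 (y) x 6 mm with one upright rib in the middle of its top, 50 mm long (along x), 12 mm thick (across y), from 6 mm up to 36 mm above the underside. Origin: centre of the flat underside, z up through the rib. Starts flat in the tray, rib up. Grip it across the rib; either way round will do.
- stage: Sloped head of the chair mechanism (black, mid-bench): grey plate 90 (x) x 70 (y) x 10 mm. Origin: centre of its face, about 115 mm up; z outward normal, x up the slope, y level. Slope 14 to 34 degrees, low edge to the robot within 20 degrees; angle locked. Sprung along its normal: sinks from about 3 N, then 1.5 N per mm, hard stop at 12 mm. Plywood base 170 x 130 mm below.
- screwdriver: Screwdriver lying on the bench between robot and mechanism; bystander.
- wrench: Steel wrench lying on the bench near its left side; bystander.
- roll: Cardboard roll core, ring 72 mm across and 24 mm high, flat on the bench near its left side; bystander.
- drill: Yellow and black cordless drill lying on its side at the right of the bench, about 280 x 120 x 65 mm; bystander.
- bottle: White plastic bottle, 56 mm across, 160 mm tall, at the left side of the bench; bystander.
- bin: Small blue open bin, 150 x 100 x 70 mm, beyond the mechanism; bystander.

How it is judged:
By the outcome, as a careful person would: the job done as asked, in the order asked, and still so for the second after the job is handed in, while the arm keeps its last pose, push and grip.
It also fails if it takes over 67 s, if anything falls off the work surface, if the arm or the gripper's body presses on something with over 40 N, if the wrist force passes 120 N, or if a joint passes its speed limit or range.

## Working session

There is one attempt and no reset: what is moved stays moved. The work goes in short steps, Python scripts to look and compute and a tool call to move; the robot and the scene stay as the last step left them, time stands still between calls to the robot, and variables do not carry over. Pictures are saved under pics/ and viewed, at most 10 in all, crops included, and the job is handed in when it is done.

Besides the shell and the picture viewer there is one more tool, called after "Emit:" by a JSON object that holds its "name" and its "arguments". jog_arm: Moves the arm, as the interface text tells. Its arguments: {"type":"object","properties":{"deltas":{"type":"array"},"force":{"type":"number"}},"required":["deltas"]}

```bash
mkdir -p pics; cat > h.py <<'E'
import numpy as np, cv2
from plant import r
def info(n):
    c=r.camera_info(n); return {k:(np.array(v) if k=='view' else v) for k,v in c.items()}
def ray(c,u,v):
    K=np.array([[c['fx'],0,c['cx']],[0,c['fy'],c['cy']],[0,0,1.]])
    p=cv2.undistortPoints(np.array([[[u,v]]],float),K,np.array([c['k1'],0,0,0,0.]),).ravel()
    T=np.linalg.inv(c['view']); d=T[:3,:3]@np.array([p[0],-p[1],-1.]); return T[:3,3],d/np.linalg.norm(d)
def onz(c,u,v,z):
    o,d=ray(c,u,v); return o+d*(z-o[2])/d[2]
def tri(c1,p1,c2,p2):
    o1,d1=ray(c1,*p1);o2,d2=ray(c2,*p2)
    s=np.linalg.lstsq(np.c_[d1,-d2],o2-o1,rcond=None)[0]
    a=o1+s[0]*d1;b=o2+s[1]*d2; return (a+b)/2,np.linalg.norm(a-b)
def proj(c,P):
    q=c['view']@np.r_[P,1]; x,y=q[0]/-q[2],-q[1]/-q[2]; k=1+c['k1']*(x*x+y*y)
    return c['fx']*x*k+c['cx'],c['fy']*y*k+c['cy']
E
python3 - <<'E'
from h import *
for n in('scene','top'):
    cv2.imwrite(f'pics/{n}0.png',r.capture(n)); c=info(n); print(n,{k:v for k,v in c.items() if k!='view'}); print(np.linalg.inv(c['view']).round(3))
E
```

```text
scene {'fx': 402.18946659780346, 'fy': 402.18946659780346, 'cx': 271.27302039707905, 'cy': 203.68662018552797, 'k1': -0.016171950464852217}
[[ 0.075 -0.609  0.79   1.772]
 [ 0.997  0.064 -0.046 -0.087]
 [-0.023  0.791  0.611  1.001]
 [ 0.     0.     0.     1.   ]]
top {'fx': 477.72143682553184, 'fy': 477.72143682553184, 'cx': 278.9738502197408, 'cy': 212.34850886039396, 'k1': -0.11306976850837988}
[[-0.005  0.982 -0.189  0.311]
 [-1.    -0.007 -0.01  -0.004]
 [-0.011  0.189  0.982  1.683]
 [ 0.     0.     0.     1.   ]]
```

View pics/scene0.png

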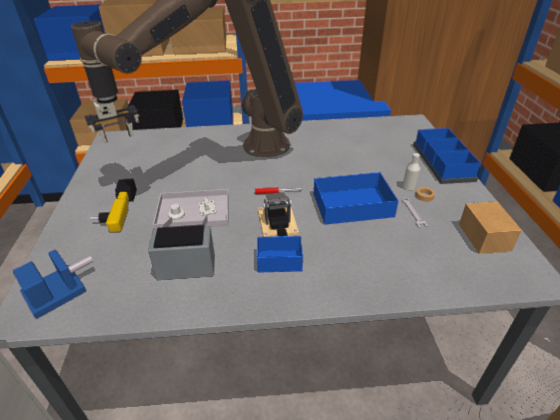

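View pics/top0.png

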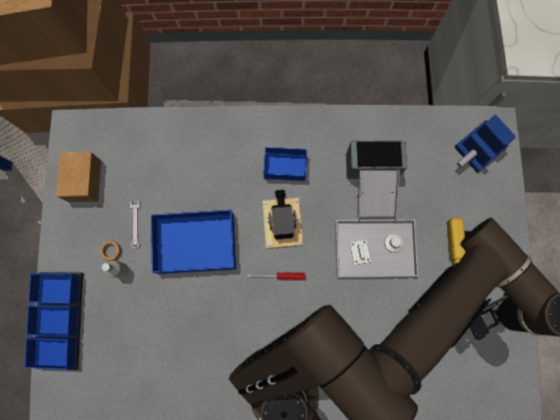

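Scene and top views: tray on the right side (top px 376,249), hub at (395,243), plate at (360,252), stage at (283,222), tote at (193,241). I'll enlarge the regions.

```bash
python3 - <<'E'
from h import *
s=cv2.imread('pics/scene0.png');t=cv2.imread('pics/top0.png')
def z(im,x,y,w,h): return cv2.resize(im[y:y+h,x:x+w],(400,300),interpolation=cv2.INTER_CUBIC)
m=np.vstack([np.hstack([z(t,330,210,100,75),z(t,243,185,80,60)]),np.hstack([z(s,145,180,100,75),z(s,238,185,80,60)])])
cv2.imwrite('pics/mos.png',m)
ct,cs=info('top'),info('scene')
print('hub',onz(ct,395,239,.045),'plate',onz(ct,360,252,.02),'tote',onz(ct,193,241,.05),'stage',onz(ct,283,222,.115),'tray',onz(ct,376,249,.03))
E
```

```text
hub [ 0.53011462 -0.38916593  0.045     ] plate [ 0.48874858 -0.2693828   0.02      ] tote [0.52730016 0.31130777 0.05      ] stage [ 0.58086507 -0.00088292  0.115     ] tray [ 0.49762457 -0.324184    0.03      ]
```

View pics/mos.png

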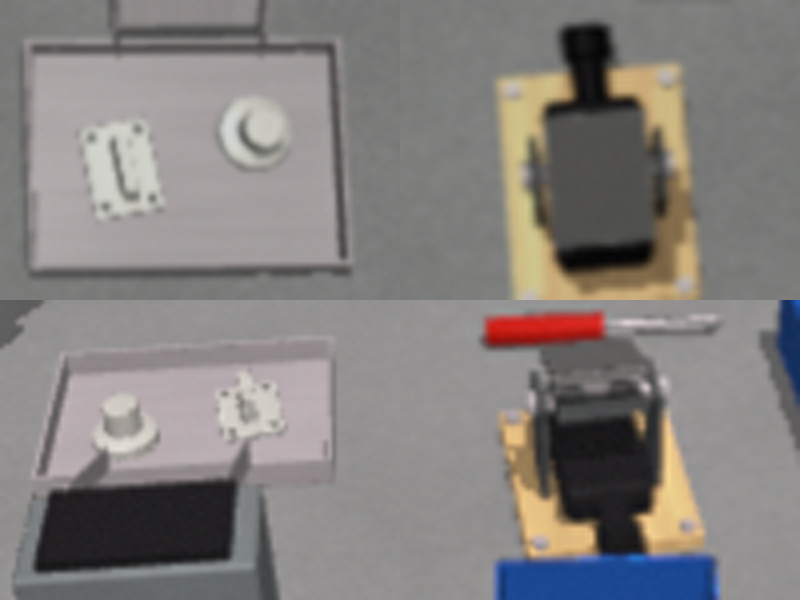

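Emit:
{"name": "jog_arm", "arguments": {"deltas": [[[1,3.5,4.5,0.5,0],[1,3.5,4.5,0.5,0],[1,3.5,4.5,0.5,0],[1,3.5,4.5,0.5,0],[1,3.5,4.5,0.5,0],[1,3.5,4.5,0.5,0],[1,0,0,0,0]]]}}

```text
time_s: 0.98
tcp_pos: [0.4891, -0.3427, 0.2756]
eef_rot: [180.0, 0.0, -155.5]
contact_force: [-0.4, 0.6, -0.1]
gripper_width: 0.0875
gripper_force: 0.0
```

```bash
cat > look.py <<'E'
from h import *
import sys,pickle
n=sys.argv[1]; c=info('wrist'); im=r.capture('wrist'); cv2.imwrite(f'pics/{n}.png',im); pickle.dump(c,open(f'pics/{n}.pkl','wb'))
s=r.get_state(); print(s['time_s'],np.round(s['tcp_pos'],4),np.round(s['eef_rot'],2),np.round(s['contact_force'],2),s['gripper_width']); print(np.linalg.inv(c['view']).round(3), c['fx'],c['k1'])
E
python3 look.py w1
```

```text
1.025 [ 0.488  -0.3439  0.2754] [ 1.7998e+02 -1.0000e-02 -1.5559e+02] [-0.54 -0.76  0.62] 0.0877884129808125
[[-0.414 -0.882 -0.225  0.429]
 [ 0.91  -0.401 -0.103 -0.371]
 [ 0.001 -0.248  0.969  0.416]
 [ 0.     0.     0.     1.   ]] 367.7147713055799 -0.09294587200197314
```

View pics/w1.png

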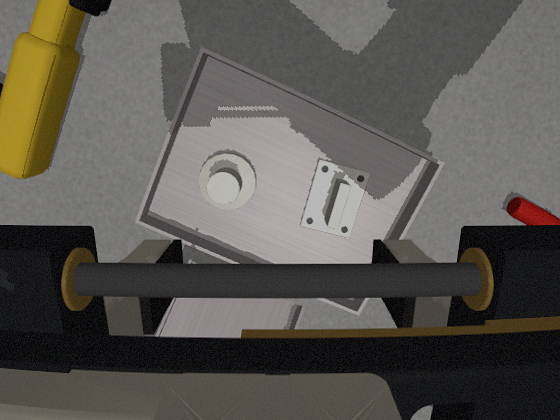

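Wrist view: hub flange around (228,181) with boss top at (224,187), plate at about (336,198) with rib top (345,203). I'll take a second view from another position.

Emit:
{"name": "jog_arm", "arguments": {"deltas": [[[1,3,0,-1.5,-0.13],[1,3,1,-1.5,-0.13],[1,0,0,0,0]]]}}

```text
time_s: 1.4
tcp_pos: [0.5468, -0.3356, 0.2429]
eef_rot: [179.9, -0.2, -170.7]
contact_force: [0.1, -0.4, -1.0]
gripper_width: 0.0876
gripper_force: 0.0
```

```bash
python3 look.py w2; python3 - <<'E'
from h import *
a=cv2.imread('pics/w1.png')[140:250,170:390]; b=cv2.imread('pics/w2.png')
cv2.imwrite('pics/m2.png',np.hstack([cv2.resize(b,(800,600))]))
E
```

```text
1.45 [ 0.5463 -0.336   0.244 ] [ 1.7993e+02 -1.5000e-01 -1.7065e+02] [-0.34 -0.14 -0.1 ] 0.08758707385842429
[[-0.16  -0.957 -0.24   0.482]
 [ 0.987 -0.155 -0.041 -0.347]
 [ 0.003 -0.244  0.97   0.383]
 [ 0.     0.     0.     1.   ]] 367.7147713055799 -0.09294587200197314
```

View pics/m2.png

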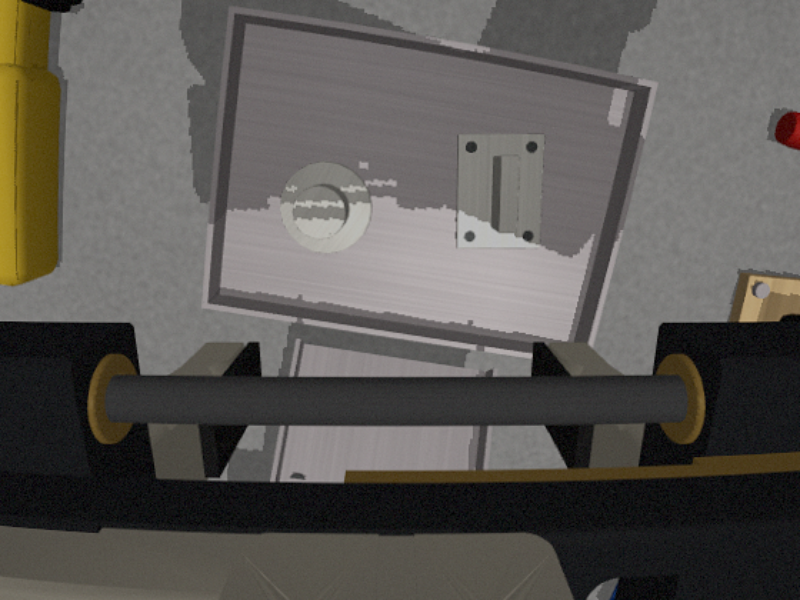

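w2 (800-wide scale): hub boss top (319,212), flange centre (326,207), plate corners (457,135), (544,134), (543,248), (457,248), rib top centre about (510,193).

```bash
python3 - <<'E'
from h import *
import pickle
c1=pickle.load(open('pics/w1.pkl','rb'));c2=pickle.load(open('pics/w2.pkl','rb'))
ct,cs=info('top'),info('scene')
k=.7
W2={'boss':(319*k,212*k),'a':(457*k,135*k),'b':(544*k,134*k),'c':(543*k,248*k),'d':(457*k,248*k)}
W1={'boss':(224,187),'a':(318,158),'b':(369,174),'c':(347,237),'d':(301,222)}
for n in W1: print(n,tri(c1,W1[n],c2,W2[n]),onz(c2,*W2[n],.045 if n=='boss' else .010).round(4))
P=[onz(c2,*W2[n],.010) for n in 'abcd'];print('plate c',np.mean(P,0))
print('flange',onz(c2,326*k,207*k,.016)); print('ribtop',onz(c2,510*k,194*k,.04))
for n in'abcd':pass
d=P[2]-P[1]+P[3]-P[0];print('yaw',np.degrees(np.arctan2(d[1],d[0])),np.linalg.norm(d)/2,np.linalg.norm(P[1]-P[0]))
z=lambda x,y,f,w,h:(x+w/f,y+h/f)
print('boss top/scene tri',tri(ct,(330+264/4,210+128/4),cs,(145+122/4,180+(402-300)/4)))
# stage corners, top & scene
T=[(548,105),(650,108),(644,245),(553,245)];
for p in T: print('st top cam',onz(ct,243+(p[0]-400)/5,185+p[1]/5,.115).round(4))
import itertools
im=cv2.imread('pics/scene0.png')
E
```

```text
boss (array([ 0.52137494, -0.3891462 ,  0.04461103]), np.float64(0.0010909235066213247)) [ 0.5216 -0.3896  0.045 ]
a (array([ 0.45718923, -0.30594109, -0.00335609]), np.float64(0.00038147227385648333)) [ 0.458  -0.3072  0.01  ]
b (array([ 0.44799752, -0.25069186,  0.01990859]), np.float64(0.0007464789165335268)) [ 0.447  -0.2477  0.01  ]
c (array([ 0.52600743, -0.2325448 ,  0.00608642]), np.float64(0.005415619358331977)) [ 0.5252 -0.231   0.01  ]
d (array([ 0.54072137, -0.28675806, -0.0283047 ]), np.float64(0.0007595176315593878)) [ 0.5354 -0.2927  0.01  ]
plate c [ 0.49140288 -0.26962503  0.01      ]
flange [ 0.52076816 -0.38885077  0.016     ]
ribtop [ 0.49070089 -0.26953591  0.04      ]
yaw 11.342014236506548 0.07940080662300322 0.06051318434556425
boss top/scene tri (array([ 0.51854614, -0.38826146,  0.05180787]), np.float64(0.004468730820306872))
st top cam [0.6355 0.0336 0.115 ]
st top cam [ 0.633  -0.0347  0.115 ]
st top cam [ 0.5403 -0.0298  0.115 ]
st top cam [0.5407 0.0305 0.115 ]
```

Emit:
{"name": "jog_arm", "arguments": {"deltas": [[[0.4,-1.2,-2.5,-4,0.03],[0.4,-1.3,-2.8,-5,0],[0.4,0,0,-5.4,0],[0.4,0,0,0,0],[0.4,0,0,0,0]]]}}

```text
time_s: 2.08
tcp_pos: [0.5227, -0.3896, 0.104]
eef_rot: [-179.9, 0.1, -168.9]
contact_force: [0.6, 0.3, 0.4]
gripper_width: 0.0614
gripper_force: 0.0
```

Emit:
{"name": "jog_arm", "arguments": {"deltas": [[[0.4,-0.1,0,-2,0],[0.4,0,0,-2,0],[0.4,0,0,-1.5,0],[0.4,0,0,-0.5,0],[-1,0,0,0,0],[-1,0,0,0,0],[-1,0,0,0,0],[-1,0,0,0,0]]], "force": 25}}

```text
time_s: 3.08
tcp_pos: [0.5213, -0.3887, 0.0421]
eef_rot: [-180.0, 0.0, -168.9]
contact_force: [-0.1, 0.9, 2.1]
gripper_width: 0.0337
gripper_force: 25.0
```

Emit:
{"name": "jog_arm", "arguments": {"deltas": [[[-1,0,0,3,0],[-1,0,0,5,0],[-1,0,0,5,0],[-1,0,1,5,0],[-1,0,3,3,0],[-1,0,5,0,0],[-1,0,5.5,0,0],[-1,0,5.5,0,0]]]}}

```text
time_s: 4.08
tcp_pos: [0.5203, -0.187, 0.2514]
eef_rot: [180.0, -0.0, -169.0]
contact_force: [0.8, -0.9, -1.8]
gripper_width: 0.0336
gripper_force: 25.0
```

Emit:
{"name": "jog_arm", "arguments": {"deltas": [[[-1,0,5.5,0,0],[-1,0,5.5,0,0],[-1,0,5.5,0,0],[-1,0,5.5,0,0],[-1,0,5.5,0,0],[-1,0,5.5,0,0],[-1,0,5.5,0,0],[-1,0,5,0,0]]]}}

```text
time_s: 5.08
tcp_pos: [0.5203, 0.2483, 0.2514]
eef_rot: [180.0, -0.0, -168.9]
contact_force: [0.3, -0.4, -2.4]
gripper_width: 0.0335
gripper_force: 25.0
```

Emit:
{"name": "jog_arm", "arguments": {"deltas": [[[-1,0,4,0,0],[-1,0,2.5,0,0],[-1,0,0,0,0],[-1,0,0,0,0]]]}}

```text
time_s: 5.58
tcp_pos: [0.5208, 0.3107, 0.2513]
eef_rot: [-180.0, -0.0, -169.0]
contact_force: [-0.4, -0.2, -1.1]
gripper_width: 0.0334
gripper_force: 25.0
```

```bash
python3 - <<'E'
from h import *
im=r.capture('top');s=r.capture('scene');cv2.imwrite('pics/top1.png',im);cv2.imwrite('pics/sc1.png',s)
ct=info('top')
t0=cv2.imread('pics/top0.png')
h=cv2.cvtColor(t0,cv2.COLOR_BGR2HSV); m=cv2.inRange(h,(105,150,60),(125,255,255)); m[:,:140]=0;m[:,245:]=0;m[:200]=0;m[285:]=0
x,y,w,hh=cv2.boundingRect(m);print(x,y,w,hh,onz(ct,x,y,.08),onz(ct,x+w,y+hh,.08))
st=r.get_state();print(st['tcp_pos'],st['gripper_width'])
E
```

```text
152 210 83 63 [0.6318616 0.4520333 0.08     ] [0.41462977 0.16103509 0.08      ]
[0.52099052 0.31041966 0.25168213] 0.033578787311445354
```

Emit:
{"name": "jog_arm", "arguments": {"deltas": [[[-1,0,-0.3,-5,0],[-1,0,0,-5,0],[-1,0,0,-5,0],[-1,0,0,-3.5,0],[-1,0,0,-1.5,0],[-1,0,0,-0.6,0],[-1,0,0,0,0],[-1,0,0,0,0]]]}}

```text
time_s: 6.68
tcp_pos: [0.5216, 0.3091, 0.047]
eef_rot: [179.9, 0.1, -168.9]
contact_force: [0.0, -1.0, -0.8]
gripper_width: 0.0337
gripper_force: 25.0
```

Emit:
{"name": "jog_arm", "arguments": {"deltas": [[[-1,0,0,-0.2,0],[-1,0,0,-0.2,0],[-1,0,0,0,0]]]}}

```text
time_s: 7.05
tcp_pos: [0.5211, 0.3087, 0.0421]
eef_rot: [180.0, 0.0, -168.9]
contact_force: [-1.3, -0.1, 2.9]
gripper_width: 0.0335
gripper_force: 25.0
```

Emit:
{"name": "jog_arm", "arguments": {"deltas": [[[0.4,0,0,0,0],[0.4,0,0,0,0],[0.4,0,0,0,0],[0.4,0,0,3,0],[0.4,0,0,5,0],[0.4,0,0,5,0],[0.4,0,0,5,0],[0.4,0,-2,3,0]]]}}

```text
time_s: 8.05
tcp_pos: [0.5215, 0.2894, 0.2544]
eef_rot: [179.9, 0.2, -168.9]
contact_force: [1.7, 0.5, -0.9]
gripper_width: 0.0615
gripper_force: 0.0
```

Emit:
{"name": "jog_arm", "arguments": {"deltas": [[[0.4,0,-3,0,0],[0.4,0,-5.5,0,0],[0.4,0,-4,0,0],[0.4,0.5,0,0,-0.18],[0.4,0,0,0,0],[0.4,0,0,0,0]]]}}

```text
time_s: 8.8
tcp_pos: [0.5256, 0.1633, 0.2509]
eef_rot: [-180.0, -0.1, -179.1]
contact_force: [0.0, 0.2, -0.3]
gripper_width: 0.0614
gripper_force: 0.0
```

```bash
python3 look.py w3
```

```text
8.85 [0.5257 0.1635 0.2511] [-1.7998e+02 -4.0000e-02 -1.7907e+02] [0.49 0.33 0.62] 0.06153635924306674
[[-0.016 -0.969 -0.246  0.46 ]
 [ 1.    -0.015 -0.004  0.162]
 [-0.    -0.246  0.969  0.391]
 [ 0.     0.     0.     1.   ]] 367.7147713055799 -0.09294587200197314
```

View pics/w3.png

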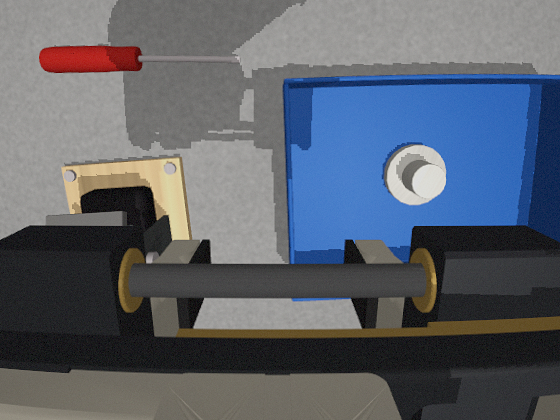

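Hub stands upright in the tote at (415,175). Next, two wrist views of the stage.

Emit:
{"name": "jog_arm", "arguments": {"deltas": [[[0.4,4,-3,1,0],[0.4,4.5,-3.5,1,0],[0.4,4.5,-3.5,1,0],[0.4,4,-3,0,0],[0.4,0,0,0,0],[0.4,0,0,0,0]]]}}

```text
time_s: 9.6
tcp_pos: [0.6957, 0.0337, 0.2806]
eef_rot: [-180.0, -0.1, -179.2]
contact_force: [0.3, -0.5, 0.3]
gripper_width: 0.0613
gripper_force: 0.0
```

```bash
python3 look.py w4
```

```text
9.65 [0.6955 0.0341 0.2812] [-1.8000e+02 -4.0000e-02 -1.7917e+02] [-0.3   0.73  0.58] 0.061344905599111064
[[-0.013 -0.969 -0.246  0.63 ]
 [ 1.    -0.013 -0.003  0.032]
 [ 0.    -0.246  0.969  0.421]
 [ 0.     0.     0.     1.   ]] 367.7147713055799 -0.09294587200197314
```

Emit:
{"name": "jog_arm", "arguments": {"deltas": [[[0.4,0,-4,0,0],[0.4,0,-4,0,0],[0.4,0,0,0,0],[0.4,0,0,0,0]]]}}

```text
time_s: 10.15
tcp_pos: [0.6956, -0.0455, 0.2821]
eef_rot: [180.0, 0.0, -179.2]
contact_force: [-0.2, 1.0, -0.7]
gripper_width: 0.0613
gripper_force: 0.0
```

```bash
python3 look.py w5; python3 - <<'E'
import cv2,numpy as np
a=cv2.imread('pics/w4.png');b=cv2.imread('pics/w5.png')
cv2.imwrite('pics/m45.png',np.vstack([cv2.resize(i[:235,130:450],(800,588))[:300*0+588] for i in (a,)]+[])); 
m=np.hstack([i[30:240,80:480] for i in(a,b)]);cv2.imwrite('pics/m45.png',m)
E
```

```text
10.2 [ 0.6957 -0.0453  0.282 ] [ 1.7998e+02  4.0000e-02 -1.7918e+02] [ 0.11 -0.25 -0.17] 0.061065303713293065
[[-0.013 -0.969 -0.248  0.63 ]
 [ 1.    -0.013 -0.004 -0.047]
 [ 0.001 -0.248  0.969  0.422]
 [ 0.     0.     0.     1.   ]] 367.7147713055799 -0.09294587200197314
```

View pics/m45.png

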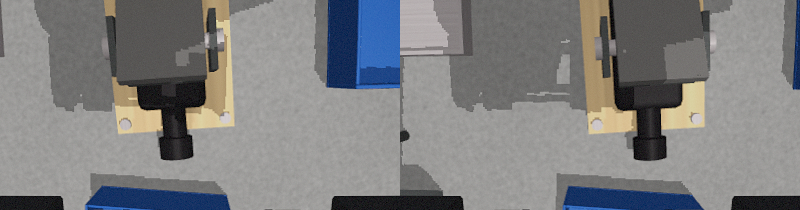

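```bash
python3 - <<'E'
import cv2,numpy as np
a=cv2.imread('pics/w4.png');b=cv2.imread('pics/w5.png')
# crops: w4 x170..330, w5 x240..400, y0..140 ; scale 2.5 wide each => 400x350
f=lambda i,x:cv2.convertScaleAbs(cv2.resize(i[0:140,x:x+130],(400,431),interpolation=cv2.INTER_CUBIC),alpha=1.6)
cv2.imwrite('pics/m45b.png',np.hstack([f(a,180),f(b,270)]))
E
```

```text
(no output)
```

View pics/m45b.png

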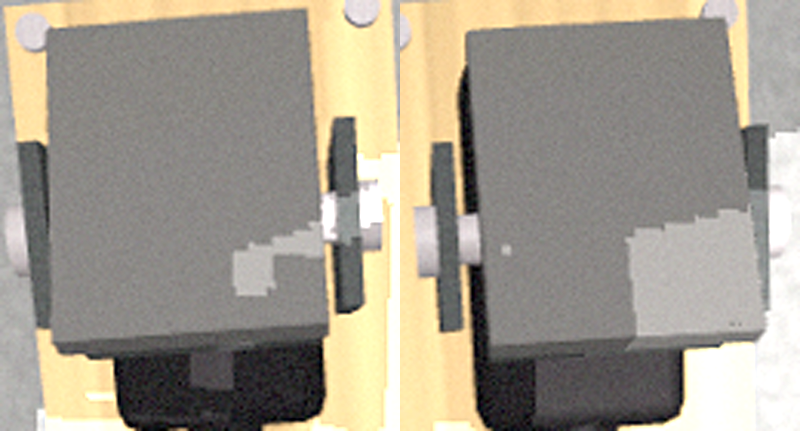

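```bash
python3 - <<'E'
from h import *
import pickle
c1=pickle.load(open('pics/w4.pkl','rb'));c2=pickle.load(open('pics/w5.pkl','rb'));ct=info('top');cs=info('scene')
s=130/400
A=[(47,30),(305,9),(327,324),(53,340)];B=[(467,33),(725,19),(764,329),(490,346)]
P=[]
for a,b in zip(A,B):
    p,e=tri(c1,(180+a[0]*s,a[1]*s),c2,(270+(b[0]-400)*s,b[1]*s)); P.append(p);print(p.round(4),round(e,4))
P=np.array(P);c=P.mean(0);x=(P[2]+P[3]-P[0]-P[1])/2;y=(P[0]+P[3]-P[1]-P[2])/2
y=(P[2]+P[1]-P[0]-P[3])/2
print('c',c,'len',np.linalg.norm(x),np.linalg.norm(y),'slope',np.degrees(np.arcsin(x[2]/np.linalg.norm(x))),'yaw',np.degrees(np.arctan2(x[1],x[0])),'y',y, np.degrees(np.arctan2(-y[0],y[1])))
print('project top/scene',proj(ct,c),proj(cs,c))
# known height check w/ scene corners
S=[(548,350),(640,345),(655,378),(548,385)]
for p in P: q=proj(cs,p);print('scene mosaic',(400+(q[0]-238)*5,300+(q[1]-185)*5),'top mosaic',[400+(proj(ct,p)[0]-243)*5,(proj(ct,p)[1]-185)*5])
E
```

```text
[ 0.5479 -0.0357  0.0989] 0.0004
[0.5428 0.033  0.1006] 0.0003
[0.6248 0.0395 0.1318] 0.0003
[ 0.6299 -0.0294  0.1295] 0.001
c [0.58638103 0.00186943 0.11521409] len 0.08787404759079974 0.06901512610083767 slope 20.602926753234836 yaw 4.433201618298689 y [-0.00510767  0.06879673  0.00200225] 4.246019753805823
project top/scene (np.float64(282.1629944035775), np.float64(220.3632336612645)) (np.float64(276.48834608516455), np.float64(196.39451961954146))
scene mosaic (np.float64(538.9952432754169), np.float64(347.2015132186966)) top mosaic [np.float64(652.2727312710535), np.float64(237.1568154165604)]
scene mosaic (np.float64(628.7190514200051), np.float64(335.71555700767135)) top mosaic [np.float64(549.7544852739532), np.float64(244.99942468283706)]
scene mosaic (np.float64(648.9003378565582), np.float64(366.9765055550988)) top mosaic [np.float64(538.5642243694139), np.float64(115.74276992124268)]
scene mosaic (np.float64(553.7615698980312), np.float64(379.84519866211724)) top mosaic [np.float64(642.4087474264174), np.float64(108.12977134769696)]
```

Emit:
{"name": "jog_arm", "arguments": {"deltas": [[[0.4,-3.5,-3.8,0,0.06],[0.4,-4,-4.4,0,0.06],[0.4,-4,-4.4,0,0.063],[0.4,-4,-4.4,-3,0],[0.4,-3,-3.4,-5,0],[0.4,-2,-2.0,-5,0],[0.4,0,0,-5,0],[0.4,0,0,0,0]]]}}

```text
time_s: 11.2
tcp_pos: [0.4933, -0.2641, 0.1043]
eef_rot: [179.8, -0.4, -168.7]
contact_force: [0.7, 0.2, 1.0]
gripper_width: 0.0612
gripper_force: 0.0
```

Emit:
{"name": "jog_arm", "arguments": {"deltas": [[[0.4,0,0,0,0],[0.4,0,0,0,0]]]}}

```text
time_s: 11.45
tcp_pos: [0.4975, -0.2651, 0.1094]
eef_rot: [-179.9, 0.2, -168.7]
contact_force: [-0.3, 0.0, -0.4]
gripper_width: 0.0615
gripper_force: 0.0
```

Emit:
{"name": "jog_arm", "arguments": {"deltas": [[[0.4,-0.65,-0.45,-2,0],[0.4,0,0,-2,0],[0.4,0,0,0,0],[0.4,0,0,0,0]]]}}

```text
time_s: 11.95
tcp_pos: [0.4902, -0.2699, 0.0686]
eef_rot: [-179.9, 0.1, -168.7]
contact_force: [0.1, 0.8, -0.7]
gripper_width: 0.0612
gripper_force: 0.0
```

Emit:
{"name": "jog_arm", "arguments": {"deltas": [[[0.4,0.05,0,-1.8,0],[0.4,0,0,-1.2,0],[0.4,0,0,-0.4,0],[0.4,0,0,0,0],[-1,0,0,0,0],[-1,0,0,0,0],[-1,0,0,0,0],[-1,0,0,0,0]]], "force": 22}}

```text
time_s: 12.95
tcp_pos: [0.4897, -0.2698, 0.0332]
eef_rot: [-180.0, 0.0, -168.8]
contact_force: [-0.2, 0.3, -0.3]
gripper_width: 0.0267
gripper_force: 0.0
```

Emit:
{"name": "jog_arm", "arguments": {"deltas": [[[-1,0,0,0,0],[-1,0,0,0,0]]]}}

```text
time_s: 13.2
tcp_pos: [0.4896, -0.2698, 0.0331]
eef_rot: [-180.0, -0.0, -168.8]
contact_force: [0.7, -0.2, 0.3]
gripper_width: 0.0118
gripper_force: 22.0
```

Emit:
{"name": "jog_arm", "arguments": {"deltas": [[[-0.2,0,0,0,0],[-0.2,0,0,0,0],[-0.2,0.1,0,0.25,0],[-0.2,0,0,0,0],[-1,0,0,0,0],[-1,0,0,0,0],[-1,0,0,0,0],[-1,0,0,0,0]]]}}

```text
time_s: 14.2
tcp_pos: [0.4906, -0.2698, 0.0356]
eef_rot: [180.0, -0.0, -168.8]
contact_force: [0.4, 0.1, -0.6]
gripper_width: 0.0123
gripper_force: 22.0
```

Emit:
{"name": "jog_arm", "arguments": {"deltas": [[[-1,0,0,0,0],[-1,0,0,1,0],[-1,0,0,3,0],[-1,0,0,5,0],[-1,0,0,5,0],[-1,0,0,4,0],[-1,0,0,0,0],[-1,0,0,0,0]]]}}

```text
time_s: 15.2
tcp_pos: [0.4901, -0.2696, 0.2156]
eef_rot: [180.0, 0.0, -168.8]
contact_force: [-0.4, -0.9, -1.6]
gripper_width: 0.0118
gripper_force: 22.0
```

```bash
python3 look.py w6; python3 - <<'E'
import cv2
cv2.imwrite('pics/w6b.png',cv2.imread('pics/w6.png'))
E
```

```text
15.25 [ 0.4899 -0.2696  0.2149] [ 1.7995e+02 -7.0000e-02 -1.6880e+02] [ 0.69  0.09 -1.85] 0.012184024607829044
[[-0.194 -0.951 -0.243  0.426]
 [ 0.981 -0.187 -0.049 -0.283]
 [ 0.001 -0.247  0.969  0.356]
 [ 0.     0.     0.     1.   ]] 367.7147713055799 -0.09294587200197314
```

Emit:
{"name": "jog_arm", "arguments": {"deltas": [[[-1,1.4,4,0,-0.04],[-1,2,5.5,0,-0.04],[-1,2,5.5,0,-0.04],[-1,2,5.5,0,0],[-1,1.5,4.6,0,0],[-1,0.5,2,0,0],[-1,0,0,0,0],[-1,0,0,0,0]]]}}

```text
time_s: 16.25
tcp_pos: [0.584, 0.0004, 0.2149]
eef_rot: [-180.0, -0.1, -175.7]
contact_force: [0.1, -0.9, -0.8]
gripper_width: 0.0119
gripper_force: 22.0
```

Emit:
{"name": "jog_arm", "arguments": {"deltas": [[[-1,0,0,-2,0],[-1,0,0,-1.5,0],[-1,0,0,0,0],[-1,0,0,0,0]]]}}

```text
time_s: 16.75
tcp_pos: [0.5849, 0.0008, 0.1811]
eef_rot: [-180.0, 0.0, -175.7]
contact_force: [-0.4, -1.0, -2.1]
gripper_width: 0.0119
gripper_force: 22.0
```

Now feel downwards.

Emit:
{"name": "jog_arm", "arguments": {"deltas": [[[-1,0,0,-0.8,0],[-1,0,0,-0.6,0],[-1,0,0,-0.4,0],[-1,0,0,-0.2,0],[-1,0,0,0,0]]]}}

```text
time_s: 17.38
tcp_pos: [0.5848, 0.0012, 0.161]
eef_rot: [-180.0, 0.0, -175.6]
contact_force: [-1.1, -0.8, 2.3]
gripper_width: 0.0116
gripper_force: 22.0
```

Emit:
{"name": "jog_arm", "arguments": {"deltas": [[[-1,-0.1,0,-0.15,0],[-1,-0.1,0,-0.15,0],[-1,-0.1,0,-0.2,0],[-1,0,0,0,0]]]}}

```text
time_s: 17.88
tcp_pos: [0.5822, 0.0012, 0.1562]
eef_rot: [-180.0, 0.1, -175.6]
contact_force: [0.5, -0.8, 5.7]
gripper_width: 0.0117
gripper_force: 22.0
```

Emit:
{"name": "jog_arm", "arguments": {"deltas": [[[-1,-0.1,0,-0.2,0],[-1,-0.1,0,-0.2,0],[-1,-0.1,0,-0.2,0],[-1,-0.1,0,-0.2,0],[-1,0,0,0,0]]]}}

```text
time_s: 18.5
tcp_pos: [0.5775, 0.0012, 0.1474]
eef_rot: [180.0, -0.0, -175.7]
contact_force: [-0.1, -0.4, 5.2]
gripper_width: 0.0118
gripper_force: 22.0
```

Emit:
{"name": "jog_arm", "arguments": {"deltas": [[[-1,-0.15,0,-0.2,0],[-1,-0.1,0,-0.15,0],[-1,0,0,-0.1,0],[-1,0,0,0,0]]]}}

```text
time_s: 19.0
tcp_pos: [0.5749, 0.0012, 0.143]
eef_rot: [180.0, -0.0, -175.7]
contact_force: [0.3, 0.3, 4.8]
gripper_width: 0.0113
gripper_force: 22.0
```

```bash
python3 - <<'E'
from h import *
for i in range(3):
    r.capture('scene');s=r.get_state();print(np.round(s['contact_force'],1),np.round(s['moment'],3),np.round(s['tcp_pos'],4))
E
```

```text
[-0.1  0.1  5. ] [ 0.136 -0.209  0.   ] [0.5749 0.0012 0.143 ]
[-0.7 -0.1  4. ] [ 0.239 -0.167  0.03 ] [0.5749 0.0012 0.143 ]
[-0.2  0.9  5.4] [ 0.274 -0.14  -0.003] [0.5749 0.0012 0.143 ]
```

Emit:
{"name": "jog_arm", "arguments": {"deltas": [[[-1,0.05,0,-0.15,0],[-1,0.05,0,-0.15,0],[-1,0,0,0,0],[-1,0,0,0,0]]]}}

```text
time_s: 19.65
tcp_pos: [0.5752, 0.0012, 0.1398]
eef_rot: [180.0, -0.1, -175.7]
contact_force: [-2.9, 1.3, 6.1]
gripper_width: 0.0122
gripper_force: 22.0
```

```bash
python3 - <<'E'
from h import *
f=[]
for i in range(4):
    r.capture('scene');s=r.get_state();f.append(np.r_[s['contact_force'],s['moment']])
print(np.mean(f,0).round(2),s['tcp_pos'],s['time_s'])
E
```

```text
[-2.98  1.13  5.84  0.61  0.78  0.02] [0.57519221 0.00119045 0.13979839] 19.85
```

Emit:
{"name": "jog_arm", "arguments": {"deltas": [[[-1,0.04,0,-0.1,0],[-1,0.03,0,-0.1,0],[-1,0,0,0,0],[-1,0,0,0,0]]]}}

```text
time_s: 20.35
tcp_pos: [0.5759, 0.0012, 0.1381]
eef_rot: [180.0, -0.1, -175.7]
contact_force: [-4.7, 2.5, 7.2]
gripper_width: 0.0119
gripper_force: 22.0
```

```bash
python3 - <<'E'
from h import *
f=[]
for i in range(4):
    s=r.get_state();f.append(np.r_[s['contact_force'],s['moment']]);im=r.capture('scene')
w=r.capture('wrist')
print(np.mean(f,0).round(2),s['tcp_pos'],s['time_s'],s['gripper_width'])
t=r.capture('top')
a=cv2.resize(im[160:235,230:330],(800,600),interpolation=cv2.INTER_CUBIC)
m=np.hstack([cv2.resize(im[165:225,240:310],(350,300),interpolation=cv2.INTER_CUBIC),w[120:420,60:500]])
cv2.imwrite('pics/p1.png',cv2.convertScaleAbs(m,alpha=1.5))
E
```

```text
[-4.12  2.1   7.97  0.78  1.19  0.02] [0.5758758  0.00123533 0.13810613] 20.5 0.011700632013829402
```

View pics/p1.png

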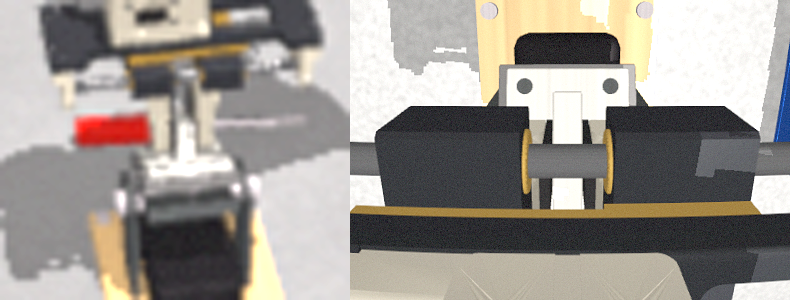

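Wrist part of p1 (right half): plate's low edge at about (505–635, 68) sits within the stage outline (about 498–636), square to it and well centred. Side force Fy is a bit high, so I'll average readings and relieve it.

```bash
cat > avg.py <<'E'
from h import *
f=[]
for i in range(12):
    r.capture('wrist');s=r.get_state();f.append(np.r_[s['contact_force'],s['moment']])
print(np.mean(f,0).round(3),np.std(f,0).round(2),np.round(s['tcp_pos'],4),np.round(s['eef_rot'],2),s['time_s'])
E
python3 avg.py
```

```text
[-4.013  2.017  8.254  0.776  1.214  0.021] [0.34 0.39 0.54 0.03 0.03 0.02] [0.5759 0.0012 0.1381] [ 1.7999e+02 -1.0000e-01 -1.7566e+02] 21.25
```

Emit:
{"name": "jog_arm", "arguments": {"deltas": [[[-1,0,0.08,0,0],[-1,0,0,0,0],[-1,0,0,0,0]]]}}

```text
time_s: 21.62
tcp_pos: [0.5758, 0.0013, 0.1382]
eef_rot: [-180.0, -0.1, -175.7]
contact_force: [-3.8, -1.8, 8.0]
gripper_width: 0.0116
gripper_force: 22.0
```

```bash
python3 avg.py
```

```text
[-3.691e+00 -1.725e+00  8.231e+00 -4.960e-01  9.870e-01 -1.000e-03] [0.44 0.43 0.57 0.03 0.02 0.03] [0.5758 0.0013 0.1382] [-1.7996e+02 -1.1000e-01 -1.7567e+02] 22.225
```

Lever estimate from the shift gives a pressure centre about 1 cm from the plate's middle, so it is not edge contact. I'll press a touch more, balance Fy, then check geometry.

Emit:
{"name": "jog_arm", "arguments": {"deltas": [[[-1,0.03,-0.02,-0.1,0],[-1,0.03,-0.02,-0.1,0],[-1,0,0,0,0],[-1,0,0,0,0]]]}}

```text
time_s: 22.72
tcp_pos: [0.5765, 0.0013, 0.1365]
eef_rot: [-180.0, -0.1, -175.7]
contact_force: [-3.6, 0.9, 10.9]
gripper_width: 0.0118
gripper_force: 22.0
```

```bash
python3 avg.py; python3 look.py w9; python3 - <<'E'
from h import *
import pickle
c=pickle.load(open('pics/w9.pkl','rb')); tcp=np.array(r.get_state()['tcp_pos'])
for s in (10,15,20.6,25):
    a=np.radians(s);y=np.radians(4.35)
    X=np.array([np.cos(a)*np.cos(y),np.cos(a)*np.sin(y),np.sin(a)]);Y=np.array([-np.sin(y),np.cos(y),0]);N=np.cross(X,Y)
    o=tcp-N*.0315+X*.001
    print(s,[np.round(proj(c,o+u*X+v*Y+w*N)) .tolist() for u,v,w in[(-.04,-.03,.006),(-.04,.03,.006),(-.04,-.03,0),(-.04,.03,0),(-.045,-.035,0),(-.045,.035,0)]], np.round(o,4))
im=cv2.imread('pics/w9.png')
cv2.imwrite('pics/p2.png',cv2.resize(im[165:265,200:360],(800,500),interpolation=cv2.INTER_CUBIC))
E
```

```text
[-4.9420e+00  5.2700e-01  1.0826e+01  3.0700e-01  1.4750e+00  9.0000e-03] [0.51 0.4  0.4  0.03 0.02 0.02] [0.5765 0.0013 0.1365] [-1.7998e+02 -9.0000e-02 -1.7566e+02] 23.325
23.375 [0.5765 0.0014 0.1365] [-1.7999e+02 -9.0000e-02 -1.7566e+02] [-4.41  0.34 11.03] 0.011944977567582369
[[-0.075 -0.967 -0.245  0.511]
 [ 0.997 -0.073 -0.019 -0.004]
 [ 0.    -0.246  0.969  0.277]
 [ 0.     0.     0.     1.   ]] 367.7147713055799 -0.09294587200197314
10 [[215.0, 180.0], [341.0, 180.0], [217.0, 180.0], [339.0, 180.0], [207.0, 170.0], [349.0, 170.0]] [0.583  0.0018 0.1056]
15 [[216.0, 185.0], [340.0, 185.0], [218.0, 186.0], [338.0, 186.0], [208.0, 176.0], [347.0, 176.0]] [0.5856 0.002  0.1063]
20.6 [[217.0, 191.0], [338.0, 191.0], [219.0, 193.0], [336.0, 193.0], [210.0, 183.0], [346.0, 183.0]] [0.5885 0.0023 0.1073]
25 [[218.0, 196.0], [337.0, 196.0], [220.0, 198.0], [336.0, 198.0], [211.0, 189.0], [345.0, 189.0]] [0.5907 0.0024 0.1083]
```

View pics/p2.png

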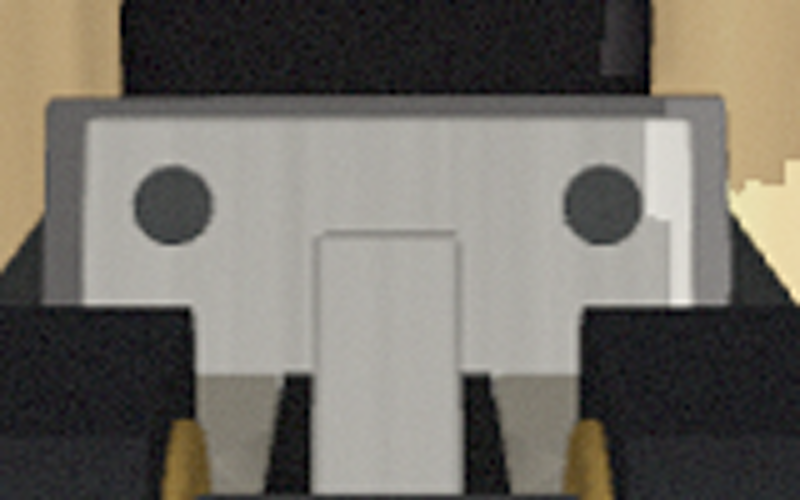

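Final wrist crop: plate low edge at row ~118 (crop), stage edge ~97, side margins about 40/35 px – flush-looking and parallel, but about 2–2.5 mm too far down the slope. I'll back off along the normal, shift up the slope and press again.

Emit:
{"name": "jog_arm", "arguments": {"deltas": [[[-1,-0.16,0,0.42,0],[-1,-0.16,0,0.42,0],[-1,0.23,0.02,0.09,0],[-1,0,0,0,0],[-1,0,0,0,0]]]}}

```text
time_s: 24.0
tcp_pos: [0.5762, 0.0017, 0.1448]
eef_rot: [-180.0, -0.1, -175.7]
contact_force: [-0.5, -0.7, -1.5]
gripper_width: 0.0114
gripper_force: 22.0
```

Emit:
{"name": "jog_arm", "arguments": {"deltas": [[[-1,0.08,0,-0.2,0],[-1,0.08,0,-0.22,0],[-1,0.08,0,-0.21,0],[-1,0.08,0,-0.21,0],[-1,0,0,0,0],[-1,0,0,0,0]]]}}

```text
time_s: 24.75
tcp_pos: [0.5793, 0.0019, 0.1377]
eef_rot: [180.0, -0.0, -175.6]
contact_force: [-7.2, 2.5, 9.1]
gripper_width: 0.0118
gripper_force: 22.0
```

```bash
python3 avg.py; python3 look.py w10; python3 - <<'E'
from h import *
g=cv2.cvtColor(cv2.imread('pics/w10.png'),cv2.COLOR_BGR2GRAY).astype(int)
g0=cv2.cvtColor(cv2.imread('pics/w9.png'),cv2.COLOR_BGR2GRAY).astype(int)
for n,q in(('old',g0),('new',g)):
    print(n,q[178:200,250:300].mean(1).round().tolist()); print(q[208:216,203:225].mean(0).round().tolist(),q[195:200,330:350].mean(0).round().tolist())
E
```

```text
[-6.748  1.975  9.684  0.824  2.292  0.016] [0.61 0.37 0.38 0.04 0.03 0.03] [0.5793 0.0019 0.1378] [ 1.7999e+02 -1.0000e-02 -1.7564e+02] 25.35
25.4 [0.5793 0.0019 0.1378] [ 1.7999e+02 -1.0000e-02 -1.7564e+02] [-6.83  2.55  9.05] 0.012078944381438868
[[-0.075 -0.966 -0.246  0.514]
 [ 0.997 -0.073 -0.019 -0.004]
 [ 0.001 -0.247  0.969  0.278]
 [ 0.     0.     0.     1.   ]] 367.7147713055799 -0.09294587200197314
old [28.0, 27.0, 27.0, 27.0, 26.0, 22.0, 83.0, 97.0, 98.0, 95.0, 125.0, 162.0, 171.0, 171.0, 171.0, 171.0, 171.0, 171.0, 171.0, 171.0, 171.0, 171.0]
[148.0, 125.0, 104.0, 85.0, 65.0, 65.0, 95.0, 99.0, 97.0, 97.0, 98.0, 97.0, 94.0, 126.0, 169.0, 175.0, 175.0, 173.0, 172.0, 171.0, 171.0, 173.0] [219.0, 217.0, 215.0, 215.0, 215.0, 214.0, 213.0, 205.0, 158.0, 128.0, 131.0, 131.0, 132.0, 132.0, 123.0, 122.0, 168.0, 175.0, 173.0, 171.0]
new [85.0, 99.0, 99.0, 98.0, 98.0, 98.0, 98.0, 98.0, 98.0, 94.0, 136.0, 166.0, 172.0, 171.0, 171.0, 171.0, 171.0, 171.0, 171.0, 171.0, 171.0, 171.0]
[67.0, 53.0, 44.0, 46.0, 61.0, 91.0, 98.0, 98.0, 97.0, 98.0, 98.0, 98.0, 94.0, 127.0, 169.0, 176.0, 176.0, 174.0, 172.0, 172.0, 173.0, 173.0] [219.0, 216.0, 215.0, 215.0, 214.0, 214.0, 213.0, 206.0, 161.0, 128.0, 130.0, 131.0, 132.0, 127.0, 128.0, 169.0, 174.0, 173.0, 173.0, 171.0]
```

Emit:
{"name": "jog_arm", "arguments": {"deltas": [[[-1,-0.04,0.04,0,0],[-1,0,0,0,0],[-1,0,0,0,0]]]}}

```text
time_s: 25.78
tcp_pos: [0.5792, 0.002, 0.138]
eef_rot: [-180.0, 0.0, -175.6]
contact_force: [-6.5, 0.8, 9.5]
gripper_width: 0.0119
gripper_force: 22.0
```

```bash
python3 avg.py; python3 look.py w11; python3 - <<'E'
from h import *
g=cv2.cvtColor(cv2.imread('pics/w11.png'),cv2.COLOR_BGR2GRAY).astype(int)
for a in((225,240),(270,285),(315,330)): print(g[170:196,a[0]:a[1]].mean(1).round().tolist())
E
```

```text
[-5.863e+00  1.370e-01  9.772e+00  7.300e-02  1.914e+00  7.000e-03] [0.41 0.44 0.31 0.03 0.03 0.02] [0.5792 0.0019 0.138 ] [-1.7998e+02  1.0000e-02 -1.7564e+02] 26.375
26.425 [0.5792 0.0019 0.138 ] [-1.7998e+02  2.0000e-02 -1.7564e+02] [-5.67  0.52 10.02] 0.012118407129970445
[[-0.075 -0.966 -0.247  0.514]
 [ 0.997 -0.073 -0.019 -0.003]
 [ 0.    -0.247  0.969  0.278]
 [ 0.     0.     0.     1.   ]] 367.7147713055799 -0.09294587200197314
[25.0, 25.0, 25.0, 25.0, 24.0, 25.0, 24.0, 21.0, 80.0, 96.0, 98.0, 98.0, 98.0, 98.0, 98.0, 98.0, 97.0, 94.0, 130.0, 167.0, 173.0, 173.0, 173.0, 173.0, 173.0, 174.0]
[25.0, 27.0, 26.0, 25.0, 27.0, 29.0, 26.0, 21.0, 86.0, 99.0, 99.0, 98.0, 98.0, 97.0, 98.0, 98.0, 97.0, 94.0, 142.0, 166.0, 172.0, 172.0, 172.0, 171.0, 171.0, 171.0]
[36.0, 39.0, 40.0, 39.0, 40.0, 40.0, 39.0, 34.0, 88.0, 111.0, 111.0, 111.0, 106.0, 99.0, 97.0, 98.0, 97.0, 94.0, 143.0, 171.0, 176.0, 174.0, 173.0, 173.0, 173.0, 174.0]
```

```bash
python3 -c "
from plant import r
print(r.close_job())"
```

```text
the job is handed in; nothing more can be done
None
```

The job is handed in: the hub was put upright in the tote and released, and the cover plate is held flush against the slope, within about 1 mm of centre, still gripped and pressed on with about 12 N, at 26 s.

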